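# Fetch the glue stick out of its deep canister and stand it on the scale

## Robot

A 6-joint arm with a two-finger parallel gripper is mounted at the origin on a cart in front of the work surface, level with it; the furniture and walls round the work are solid. World frame = base frame: x ahead of the robot, y to its left, z up, the work surface at z = 0. Lengths are in m, angles in rad, forces in N, time in s.
With the tool pointing down it reaches from about 0.375 to 0.75 m from the base axis. Payload 9 kg.
Tool frame: the origin (TCP) lies at the very end of the fingers, on their centre line; the grasp point (between the pads) lies hold_point_z behind it (hold_point_z is the distance from the TCP to the grasp point, in m); z points along the fingers, y is the line along which they close (so a half turn about z gives the same grasp; the last joint's range is limited). The gripper opens to 85 mm and grips with 20 to 120 N. Pads are 22 mm wide; open, the fingers measure 114 mm over their backs; the gripper's body (76 mm by 85 mm) begins 54 mm behind the grasp point. The pads swing forward as they close: fully open they stand 13 mm farther back than shut.
Start: joints at [1.031, 0.104, 0.097, 1.564, 0, 1.353], TCP at [0.19, 0.569, 0.231] pointing down, gripper open.
Joint ranges: [-2.99, 2.99], [-0.84, 1.86], [-1.1, 1.16], [-1.84, 2.11], [-1.51, 1.56], [-3.14, 3.14]. Speed limits (rad/s): [2.22, 2.22, 2.57, 3.14, 3.14, 3.14].

## Interface

Orientations are given as [roll, pitch, yaw] about the fixed x, y, z axes, in that order (R = Rz(yaw) Ry(pitch) Rx(roll)).
In Python, from bench import get_obs, snapshot, close_job, search_frame, trace, hold_point_z gives the robot as it stands. The module is installed in compiled form; this text tells all that it offers.
- The arm moves only by the shell command python3 -m pendant 'ROWS'. ROWS is JSON, a list that holds one entry, the list of rows, each a list of 7 numbers: the opening, from 0 (shut) to 1 (fully open), then the shift along the tool's x, y, z in mm, then the turn, a rotation vector about the tool's x, y, z in degrees. A call has 1 to 10 rows; each row is the pose to reach, as a shift and turn from the pose commanded when the call began, along the tool's axes at that moment; what a row does not reach only later rows make up. A row lasts 1/12 s, in which the tool goes at most 41.7 mm and 7.16 degrees, less where a joint would pass 70% of its speed; a pose out of reach is approached as far as the arm can. A call with a gripper value outside its range is refused whole. The fingers move at their own pace and stop on an object; the grip force is fixed at half the most. Time passes only in rows, so rows that repeat a pose let the fingers close. It gives the time, the measured TCP pose, the force, the opening and the grip force at its end, in the units of the state.
- get_obs(): the state, without advancing time (a new reading comes with each control period).
- snapshot(name): name is "scene" or "top" or "wrist"; returns a dict with "pixels" (480x640x3 uint8, blue, green, red), "camera_matrix" (3x3 intrinsics, pixels), "xyz" and "rotation" of the camera in the world. Camera axes: x right, y up, looking along -z (the intrinsics and any distortion apply to the point x, -y, -z); pixel columns grow to the right and rows downward; lengths in m; the calibration is good to about 2 mm. The wrist camera is an equidistant fisheye: a pixel r from the principal point sees the ray r / f radians off the axis. A picture is of the moment at which its call begins. There is no depth.
- close_job(): hands the job in; it is judged then, once.
Trained networks look in the newest picture that a camera, given by its name, has taken for a name from the list of things; names that differ only in an ending like _2 or _b are one class to them, and where a whole thing is asked for, a point or a joint stands for the part that bears it (a point fixed in the world has none). Each returns a list of dicts, best first, with "confidence" (0 to 1); they miss things now and then, are a little off and sometimes report something else, mostly with a low value. They report only what shows in the picture. A call takes as long as a camera call. They do not tell look-alikes from the thing itself.
- search_frame(camera, query): "rect" ([centre column, centre row, width, height] in pixels, round what is visible of it).
- trace(camera, query): "mask" (480x640 bool, what is visible of it) and "rect" ([centre column, centre row, width, height] in pixels, round what is visible of it).
The state is a dict: "time_s": time; "joint_positions": joint angles; "joint_velocities": joint speeds; "joint_efforts": joint torques, N m; "eef_pos": TCP position; "orientation": TCP orientation; "wrist_force": force on the tool from outside, world axes, zero at the start; "ft_torque": the same for the moment, N m; "grip_width": opening from 0.0 (shut) to 1.0 (fully open); "gripper_force": force on a finger pad.
Only numpy, scipy, OpenCV 4.12 (cv2) and the standard library are available. Lean on these libraries where they do the work, as an engineer would, in place of code of your own. Each camera call takes 0.05 s, during which the arm holds its last target. There are 200 camera calls.

## Task

Reach down into the tall blue canister that holds the white glue stick, lift the stick out and stand it upright and gently on the plate of the postal scale, well in from the edges, so that it can be weighed to see how much is left. Leave the thread spool in the other canister, and do not knock the canisters over or push them about.

Things in the scene. Friction and masses are not known exactly. Their poses are not given: they have to be found in the camera images.
- glue_stick_mid (a point): Centre (half-way up) of the white glue stick, a loose cylinder 26 mm in diameter and 90 mm tall, 30 g, with a smooth cap over its top 30 mm. It stands upright, cap up, on the inner floor of canister_1, within about 6 mm of the canister's axis; its top is then 2 mm below the rim, so it can be taken only by its cap with the fingers inside the canister. z axis: along the stick, up.
- thread_spool_3_mid (a point): Centre (half-way up) of the cream thread spool with light-brown wooden ends, 25 mm in diameter and 50 mm tall, standing deep in the second canister, which is just like canister_1; that canister's axis is at most about 6 mm from the spool's. To be left alone.
- canister_1: Open round blue ceramic canister holding the glue stick: outside 98 mm in diameter and 98 mm tall, inside 88 mm in diameter and 92 mm deep (wall 5 mm, base 6 mm). Loose, 0.8 kg. Origin: centre of its underside, on the worktop; z up along its axis. There is about 31 mm (25 mm where the stick is off centre) between the stick and the wall: fingers opened to about 40 mm fit in, a wide open gripper does not.
- scale_plate (a point): Centre of the top face of the fixed postal scale, a flat box 266 mm (its x) by 385 mm (its y) with a teal flat plate, the plate 226 mm (x) by 346 mm (y), its top face 42 mm above the worktop. z up; x points away from the robot, turned by the yaw of the scale. It does not sink under load.
Things that resemble listed ones, but are neither listed nor needed, are in the scene too. What is meant by the part that bears glue_stick_mid is not brown or orange, and is the smaller of those in its own colour.

How it is judged:
At the end, for the whole second after the job is handed in: The glue stick stands upright (within 10 degrees), at rest on the scale plate, its centre within 105 mm (x) and 160 mm (y) of the plate centre; its canister is upright and, like the thread spool, within 50 mm of where it was (x of glue_stick_mid in the frame of scale_plate between -0.105 and 0.105 m and y of glue_stick_mid in the frame of scale_plate between -0.16 and 0.16 m and z of glue_stick_mid in the frame of scale_plate between 0.04 and 0.05 m and angle between each of glue_stick_mid, canister_1's own z axis and vertical below 0.17 rad and linear speed of glue_stick below 0.02 m/s and distance of each of canister_1, thread_spool_3_mid from where it was at the start of the episode below 0.05 m); the robot touches nothing.
It fails at once if the glue stick is dropped on the scale (meets it faster than 0.6 m/s) (linear speed of glue_stick above 0.6 m/s and contact force between glue_stick and scale above 0.5 N).
It fails at once if a canister is knocked over or pushed far (glue stick's canister tilts past 30 degrees, or the thread spool moves more than 80 mm) (angle between canister_1's own z axis and vertical above 0.52 rad or distance of thread_spool_3_mid from where it was at the start of the episode above 0.08 m).
It also fails if it takes over 35 s, if anything falls off the work surface, if the arm or the gripper's body presses on something with over 40 N, if the wrist force passes 120 N, or if a joint passes its speed limit or range.

## Working session

There is one attempt and no reset: what is moved stays moved. The work goes in short steps, Python scripts to look and compute and a shell command to move; the robot and the scene stay as the last step left them, time stands still between calls to the robot, and variables do not carry over. Pictures are saved under pics/ and viewed, at most 10 in all, crops included, and the job is handed in when it is done.

```bash
mkdir -p pics
cat > h.py <<'E'
import numpy as np,cv2
from bench import *
def ray(s,u,v,fish=False):
    K=np.array(s["camera_matrix"]);x=(u-K[0,2])/K[0,0];y=(v-K[1,2])/K[1,1]
    if fish:
        t=np.hypot(x,y);k=np.sin(t)/t if t>1e-9 else 1;d=np.array([x*k,y*k,np.cos(t)])
    else:d=np.array([x,y,1.])
    return np.array(s["rotation"])@(d*[1,-1,-1])
def at_z(s,u,v,z,fish=False):
    d=ray(s,u,v,fish);o=np.array(s["xyz"]);return o+d*(z-o[2])/d[2]
E
python3 - <<'E'
from h import *
print(hold_point_z,get_obs())
for c in("scene","top"):
    s=snapshot(c);cv2.imwrite(f"pics/{c}0.png",s["pixels"]);print(c,s["xyz"],np.round(s["rotation"],3).tolist())
    for q in("glue_stick_mid","thread_spool_3_mid","canister_1","scale_plate"):
        for r in search_frame(c,q)[:5]:
            print(q,np.round(r["rect"],1),round(r["confidence"],2),np.round(at_z(s,*r["rect"][:2],.096 if q[0] in"gc" else .042),3))
E
```

```text
0.0187 {'time_s': 0.0, 'joint_positions': array([ 1.03130172e+00,  1.04712674e-01,  9.64438110e-02,  1.56391215e+00,
       -3.83916211e-05,  1.35309783e+00]), 'joint_velocities': array([-0.00064673, -0.00062545,  0.00091707,  0.00059024,  0.00155335,
       -0.00025681]), 'joint_efforts': array([ 4.03494314e-04, -5.56931055e+01,  5.03648615e+01,  1.69819017e-02,
       -3.18091916e-04,  4.38977537e-06]), 'eef_pos': array([0.1895792 , 0.56889222, 0.23050049]), 'orientation': array([-3.14023236e+00, -2.61583561e-04,  2.81979640e+00]), 'wrist_force': array([-1.01003377,  0.28076099,  0.04475159]), 'ft_torque': array([ 0.04014698,  0.01711765, -0.02965229]), 'gripper_force': 0.0, 'grip_width': 1.000039845661827}
scene [-0.00488495  0.91956301  0.70827732] [0.99, -0.01, -2.534]Traceback (most recent call last):
  File "<stdin>", line 7, in <module>
  File "h.py", line 10, in at_z
    d=ray(s,u,v,fish);o=np.array(s["xyz"]);return o+d*(z-o[2])/d[2]
                                                               ~^^^
IndexError: invalid index to scalar variable.
```

```bash
sed -i 's/return np.array(s\["rotation"\])@(d\*\[1,-1,-1\])/return R.from_euler("xyz",s["rotation"]).apply(d*[1,-1,-1])/; 1a from scipy.spatial.transform import Rotation as R' h.py
python3 - <<'E'
from h import *
for c in("scene","top"):
    s=snapshot(c);cv2.imwrite(f"pics/{c}0.png",s["pixels"]);print(c,s["xyz"],s["rotation"])
    for q in("glue_stick_mid","thread_spool_3_mid","canister_1","scale_plate"):
        for r in search_frame(c,q)[:5]:
            print(q,np.round(r["rect"],1),round(r["confidence"],2),np.round(at_z(s,*r["rect"][:2],.096 if q[0] in"gc" else .042),3))
E
```

```text
scene [-0.00488495  0.91956301  0.70827732] [ 0.99025757 -0.0101462  -2.53353737]
glue_stick_mid [222.7 338.6  18.3  41.1] 0.78 [0.473 0.535 0.096]
glue_stick_mid [273.4 329.   20.1  56.8] 0.74 [0.412 0.461 0.096]
glue_stick_mid [195.2 298.3  22.   55.2] 0.68 [0.601 0.487 0.096]
glue_stick_mid [242.5 294.   12.4  14.8] 0.54 [0.531 0.42  0.096]
canister_1 [248.6 304.6  48.5  65.5] 0.79 [0.498 0.437 0.096]
canister_1 [424.9 223.6  68.7  75. ] 0.38 [ 0.334 -0.072  0.096]
scale_plate [425.1 223.8  68.2  73.1] 0.85 [ 0.363 -0.159  0.042]
top [0.43627099 0.11742655 1.09245997] [ 0.09612518  0.02395559 -1.55873149]
glue_stick_mid [182.9 205.1  31.5  27.9] 0.96 [0.626 0.451 0.096]
glue_stick_mid [205.4 245.1  20.9  13.2] 0.8 [0.536 0.397 0.096]
glue_stick_mid [190.9 292.7  37.1  19. ] 0.75 [0.431 0.425 0.096]
glue_stick_mid [166.  256.9  25.6  15.9] 0.48 [0.509 0.484 0.096]
thread_spool_3_mid [312.1 286.1   8.4   9.8] 0.44 [0.449 0.162 0.042]
thread_spool_3_mid [206.6 245.7  19.1  10.8] 0.27 [0.54  0.409 0.042]
canister_1 [206.4 245.3  18.1  11.3] 0.71 [0.536 0.395 0.096]
canister_1 [207.1 247.8  47.9  44.7] 0.69 [0.53  0.393 0.096]
scale_plate [476.8 282.7 185.3 130. ] 0.75 [ 0.462 -0.215  0.042]
```

View pics/top0.png

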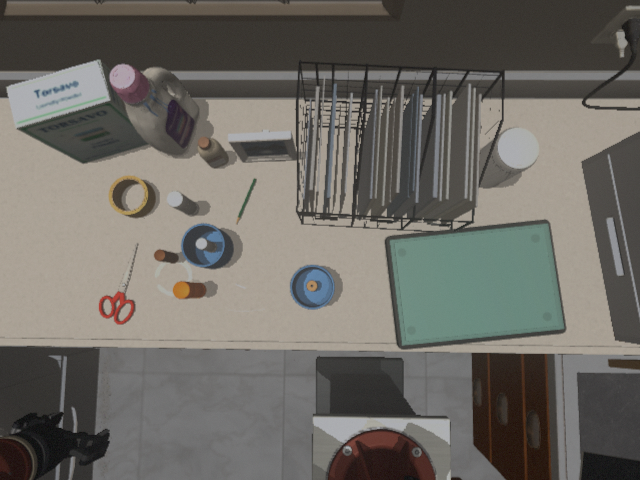

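View pics/scene0.png

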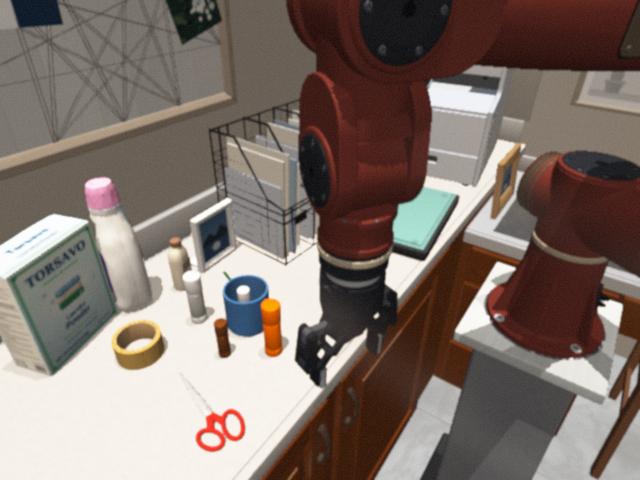

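Run:
```python
from h import *
s=snapshot("top");im=s["pixels"]
cv2.imwrite("pics/crop.png",cv2.resize(im[180:310,140:270],None,fx=4.5,fy=4.5,interpolation=cv2.INTER_CUBIC))
for q in("glue_stick_mid","canister_1"):
    for r in trace("top",q):
        m=r["mask"];v,u=np.where(m);print(q,r["confidence"],np.round(r["rect"],1),m.sum(),im[m].mean(0).round())
hsv=cv2.cvtColor(im,cv2.COLOR_BGR2HSV)
b=cv2.inRange(hsv,(95,90,40),(125,255,255));n,l,st,ce=cv2.connectedComponentsWithStats(b)
for i in range(1,n):
    if st[i,4]>200:
        c,_=cv2.findContours((l==i).astype(np.uint8),0,1);(x,y),r=cv2.minEnclosingCircle(max(c,key=len));print(st[i],x,y,r,at_z(s,x,y,.098),at_z(s,x,y,.06))
w=snapshot("wrist");cv2.imwrite("pics/w0.png",w["pixels"]);print(w["xyz"],w["rotation"],w["camera_matrix"])
for q in("glue_stick_mid","canister_1"):
    for r in search_frame("wrist",q): print(q,np.round(r["rect"],1),round(r["confidence"],2),np.round(at_z(w,*r["rect"][:2],.096,True),3))
```

```text
glue_stick_mid 0.91 [189.8 290.2  35.1  19.2] 496 [ 53.  91. 130.]
glue_stick_mid 0.72 [205.8 246.1  17.8  14.1] 209 [121. 121. 122.]
glue_stick_mid 0.65 [184.1 203.3  31.   26.8] 511 [115. 118. 120.]
glue_stick_mid 0.53 [164.3 257.2  21.8  13.2] 233 [57. 70. 89.]
glue_stick_mid 0.21 [311.4 286.    8.5  10.3] 80 [ 94. 129. 159.]
canister_1 0.65 [207.9 246.4  46.1  39.4] 1592 [93. 81. 70.]
[182 224  42  43 417] 202.74708557128906 244.69725036621094 21.421659469604492 [0.53706332 0.40248346 0.098     ] [0.54091476 0.41337597 0.06      ]
[303 265  31  43 699] 312.6880798339844 286.44036865234375 21.50681495666504 [0.44792927 0.15791543 0.098     ] [0.44837476 0.15946258 0.06      ]
[0.11456347 0.59397144 0.37365608] [-3.15342989e-01 -2.83508119e-04  1.24898431e+00] [[371.64829954   0.         320.06415312]
 [  0.         371.64829954 239.47064316]
 [  0.           0.           1.        ]]
glue_stick_mid [284.3 403.5  26.8  17.7] 0.64 [0.353 0.477 0.096]
```

View pics/crop.png

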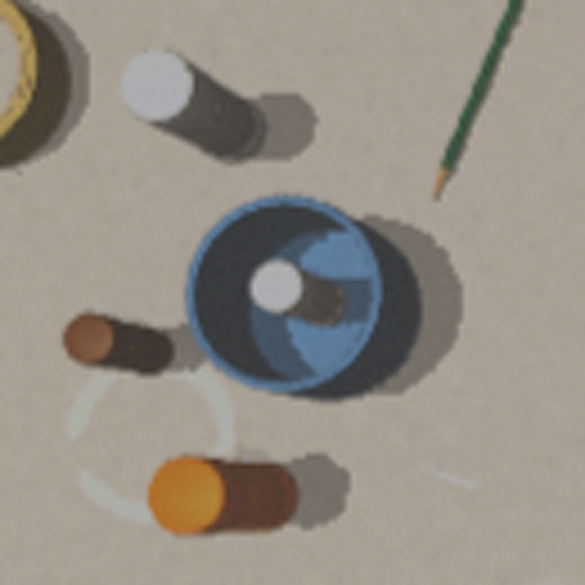

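View pics/w0.png

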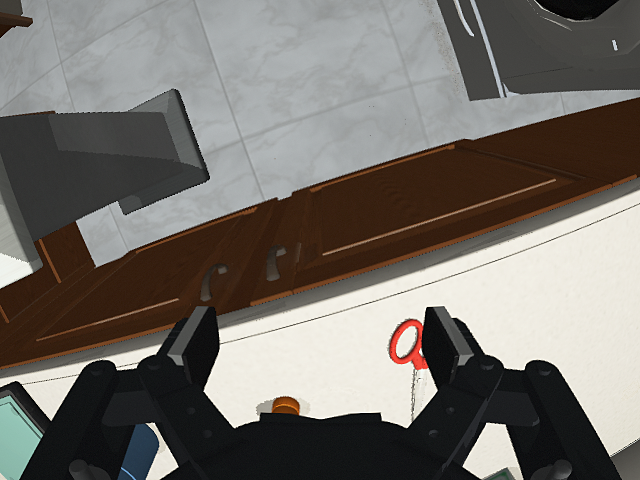

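White sticks (top image): the one in the canister at (201,243) and a larger one standing on the bench at (175,199). The other two are orange at (182,290) and brown at (160,255). The target is the one in the canister at (201,243), because it is the smaller white stick and stands in blue. It lies at about (0.541, 0.405), and the canister axis is at about (0.537, 0.402). The wrist view shows neither yet, so I move above it.

```bash
python3 -m pendant '[[[0.5,-38,-4,0,0,0,0],[0.5,-77,-9,0,0,0,0],[0.5,-115,-13,0,0,0,0],[0.5,-154,-18,0,0,0,0],[0.5,-192,-22,0,0,0,0],[0.5,-231,-27,0,0,0,0],[0.5,-270,-31,0,0,0,0],[0.5,-308,-36,0,0,0,0],[0.5,-347,-40,0,0,0,0],[0.5,-385,-45,0,0,0,0]]]'
python3 -m pendant '[[[0.5,0,0,0,0,0,0],[0.5,0,0,0,0,0,0],[0.5,0,0,0,0,0,0]]]'
python3 - <<'E'
from h import *
w=snapshot("wrist");cv2.imwrite("pics/w1.png",w["pixels"]);o=get_obs();print(o["eef_pos"],o["orientation"],o["grip_width"],w["xyz"],w["rotation"])
for q in("glue_stick_mid","canister_1"):
    for r in search_frame("wrist",q): print(q,np.round(r["rect"],1),round(r["confidence"],2),np.round(at_z(w,*r["rect"][:2],.096,True),3))
E
```

```text
time_s: 1.73
eef_pos: [0.5425, 0.4037, 0.2313]
orientation: [3.141, 0.0, 2.82]
wrist_force: [-0.4, 0.6, 0.4]
grip_width: 0.499
gripper_force: 0.0
time_s: 1.98
eef_pos: [0.5406, 0.4048, 0.2311]
orientation: [-3.142, -0.001, 2.819]
wrist_force: [-0.7, -0.1, 0.3]
grip_width: 0.503
gripper_force: 0.0
[0.54008373 0.40527098 0.23148331] [ 3.14137373e+00 -2.71968487e-04  2.82042327e+00] 0.4982227650414041 [0.46547384 0.42953475 0.37349622] [-3.14714598e-01 -5.44973175e-05  1.24856100e+00]
glue_stick_mid [416.2 156.7  55.3  36.6] 0.94 [0.512 0.491 0.096]
glue_stick_mid [325.9 215.9  26.9  50.8] 0.86 [0.534 0.411 0.096]
glue_stick_mid [413.5 297.   60.2  87.8] 0.6 [0.625 0.46  0.096]
canister_1 [317.4 218.7 125.  127.4] 0.55 [0.535 0.404 0.096]
```

View pics/w1.png

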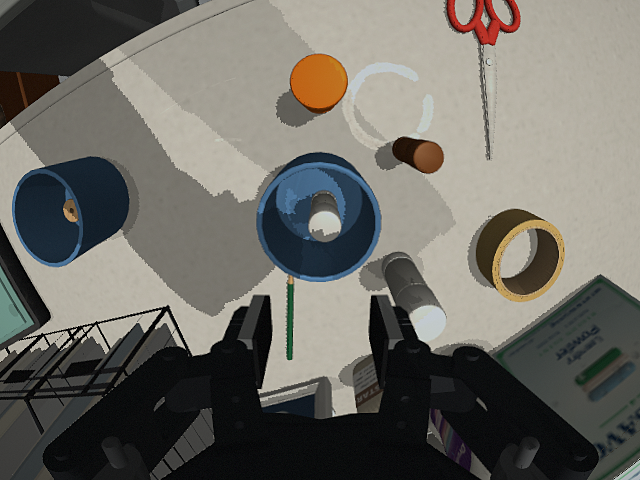

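Run:
```python
from h import *
w=snapshot("wrist");g=cv2.cvtColor(w["pixels"],cv2.COLOR_BGR2HSV)
m=cv2.inRange(g[150:290,290:360],(0,0,150),(180,50,255));n,l,st,ce=cv2.connectedComponentsWithStats(m)
for i in range(1,n):
  if st[i,4]>80: print(st[i]+[290,150,0,0,0],ce[i]+[290,150],at_z(w,*(ce[i]+[290,150]),.096,True))
for z in(.096,):print(at_z(w,323.5,224,z,True))
print("rim",at_z(w,319,222,.098,True),[at_z(w,u,v,.098,True).round(3) for u,v in((257,222),(381,222),(319,163),(319,281))])
```

```text
[290 150  70  25 553] [332.90415913 155.36528029] [0.49111526 0.43165769 0.096     ]
[308 212  32  24 533] [324.26454034 223.00562852] [0.53893259 0.40915471 0.096     ]
[292 268  68  22 706] [330.6529745  283.40934844] [0.58951105 0.39812356 0.096     ]
[0.53950779 0.40834076 0.096     ]
rim [0.53635645 0.40570881 0.098     ] [array([0.521, 0.36 , 0.098]), array([0.551, 0.451, 0.098]), array([0.493, 0.42 , 0.098]), array([0.584, 0.39 , 0.098])]
```

The stick's cap shows at (324,223), giving (0.539, 0.408). The rim centre comes out at (0.536, 0.406), and the measured rim diameter of 97 mm is right. Next I go down, stopping short of the bottom to check forces.

```bash
python3 -m pendant '[[[0.5,1.5,2,20,0,0,0],[0.5,1.5,2,50,0,0,0],[0.5,1.5,2,80,0,0,0],[0.5,1.5,2,105,0,0,0],[0.5,1.5,2,120,0,0,0],[0.5,1.5,2,130,0,0,0],[0.5,1.5,2,130,0,0,0]]]'
python3 - <<'E'
from h import *
w=snapshot("wrist");cv2.imwrite("pics/w2.png",w["pixels"])
E
```

```text
time_s: 2.77
eef_pos: [0.5382, 0.4071, 0.0991]
orientation: [-3.139, -0.002, 2.821]
wrist_force: [0.1, -0.2, -0.1]
grip_width: 0.498
gripper_force: 0.0
```

View pics/w2.png

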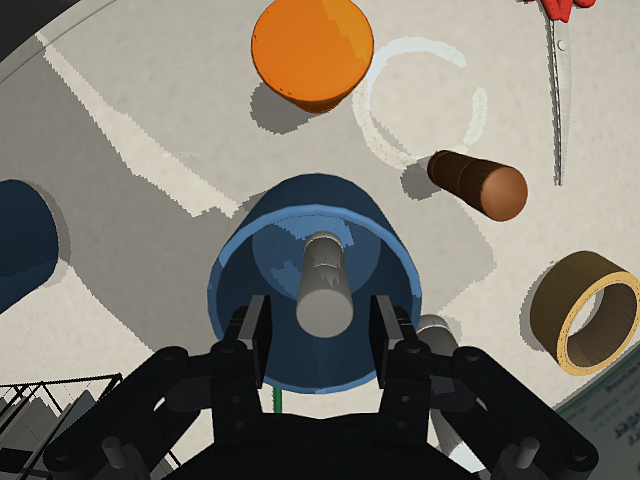

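Run:
```python
from h import *
w=snapshot("wrist");o=get_obs();T=R.from_euler("xyz",o["orientation"]);print(o["eef_pos"])
for u,v in((325,312),(323,313)):
  p=at_z(w,u,v,.096,True);print(p,T.inv().apply(p-o["eef_pos"])*1000)
K=w["camera_matrix"]
for q in([0,0,0],[11,21,6],[-11,21,6],[11,-21,6],[-11,-21,6]): # TCP-frame points, mm, projected
  c=R.from_euler("xyz",w["rotation"]).inv().apply(T.apply(np.array(q)*[1,1,-1]/1000)+o["eef_pos"]-w["xyz"])*[1,-1,-1]
  t=np.arctan2(np.hypot(c[0],c[1]),c[2]);print(q,K[0][2]+K[0][0]*t*c[0]/np.hypot(c[0],c[1]),K[1][2]+K[0][0]*t*c[1]/np.hypot(c[0],c[1]))
```

```text
[0.53992676 0.40765295 0.1023598 ]
[0.54287541 0.40817377 0.096     ] [-2.62932549  1.42027265  6.36257095]
[0.54308456 0.40715466 0.096     ] [-3.14946116  0.51927636  6.36225267]
[0, 0, 0] 321.9123161293058 313.84791181424794
[11, 21, 6] 373.3885614307639 297.219880024964
[-11, 21, 6] 370.20432655783117 341.92585061427985
[11, -21, 6] 270.5933655580152 297.20568684997454
[-11, -21, 6] 273.5387674420859 341.93513196705044
```

```bash
python3 -m pendant '[[[0.5,-2,1,8,0,0,0],[0.5,-2,1,18,0,0,0],[0.5,-2,1,28,0,0,0],[0.5,-2,1,35,0,0,0],[0.5,-2,1,39,0,0,0],[0.5,-2,1,39,0,0,0]]]'
python3 -m pendant '[[[0.2,0,0,0,0,0,0],[0.2,0,0,0,0,0,0],[0.1,0,0,0,0,0,0],[0,0,0,0,0,0,0],[0,0,0,0,0,0,0],[0,0,0,0,0,0,0],[0,0,0,0,0,0,0]]]'
```

```text
time_s: 3.37
eef_pos: [0.5414, 0.407, 0.0606]
orientation: [-3.14, -0.002, 2.82]
wrist_force: [-0.6, -0.8, -0.3]
grip_width: 0.503
gripper_force: 0.0
time_s: 3.95
eef_pos: [0.5424, 0.4076, 0.0627]
orientation: [3.141, 0.0, 2.82]
wrist_force: [0.3, 0.2, 1.3]
grip_width: 0.29
gripper_force: 58.9
```

```bash
python3 -m pendant '[[[0,0,0,-5,0,0,0],[0,0,0,-15,0,0,0],[0,0,0,-30,0,0,0],[0,0,0,-50,0,0,0],[0,0,0,-75,0,0,0],[0,0,0,-100,0,0,0],[0,0,0,-125,0,0,0],[0,0,0,-145,0,0,0],[0,0,0,-155,0,0,0],[0,0,0,-155,0,0,0]]]'
python3 - <<'E'
from h import *
w=snapshot("wrist");cv2.imwrite("pics/w3.png",w["pixels"]);o=get_obs();print(o["eef_pos"],o["joint_positions"])
t=snapshot("top")
c=[at_z(t,u,v,.042) for u,v in((388,238),(548,222),(564,330),(399,346))];print(np.round(c,3),np.mean(c,0))
for r in trace("top","scale_plate")[:1]:
  k,_=cv2.findContours(r["mask"].astype(np.uint8),0,1);b=cv2.minAreaRect(max(k,key=cv2.contourArea));p=[at_z(t,*q,.042)[:2] for q in cv2.boxPoints(b)];print(np.round(p,3),np.mean(p,0))
print("rack",at_z(t,300,222,0),at_z(t,470,230,0))
d=np.array([.46,-.19,0])-o["eef_pos"];print(R.from_euler("xyz",o["orientation"]).inv().apply(d)*1000)
E
```

```text
time_s: 4.78
eef_pos: [0.5434, 0.408, 0.221]
orientation: [3.138, 0.004, 2.82]
wrist_force: [0.7, 0.4, 0.1]
grip_width: 0.289
gripper_force: 58.8
[0.54277285 0.40774204 0.21854146] [4.52181642e-01 3.48253261e-01 3.51662228e-01 1.57194971e+00
 3.02390307e-05 7.73990667e-01]
[[ 0.562 -0.013  0.042]
 [ 0.603 -0.381  0.042]
 [ 0.358 -0.407  0.042]
 [ 0.317 -0.037  0.042]] [ 0.4598755  -0.20949042  0.042     ]
[[ 0.568 -0.002]
 [ 0.612 -0.397]
 [ 0.349 -0.413]
 [ 0.304 -0.028]] [ 0.45820174 -0.20983579]
rack [0.60467962 0.19487349 0.        ] [ 0.58867936 -0.2145049   0.        ]
[-110.18479393 -593.58517931  217.76870768]
```

View pics/w3.png

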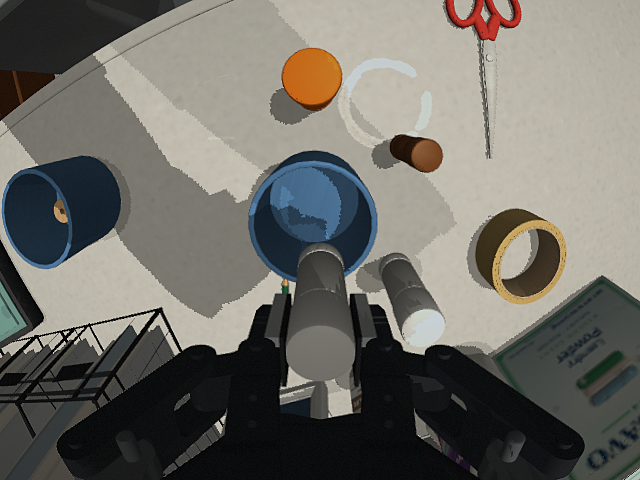

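The stick is held upright by its cap, with the top face at (320,350). The empty canister still stands upright at (313,215). The plate centre is about (0.459, -0.210), so now I carry the stick there.

```bash
python3 -m pendant '[[[0,1,-15,0,0,0,0],[0,3,-45,0,0,0,0],[0,5,-80,0,0,0,0],[0,8,-120,0,0,0,0],[0,10,-160,0,0,0,0],[0,2,-198,0,0,0,0],[0,-8,-235,0,0,0,0],[0,-18,-270,0,0,0,0],[0,-28,-306,0,0,0,0],[0,-38,-341,0,0,0,0]]]'
python3 -m pendant '[[[0,-10,-36,0,0,0,0],[0,-20,-72,0,0,0,0],[0,-30,-108,0,0,0,0],[0,-40,-144,0,0,0,0],[0,-50,-180,0,0,0,0],[0,-60,-212,0,0,0,0],[0,-66,-235,0,0,0,0],[0,-71,-250,0,0,0,0],[0,-72,-253,0,0,0,0],[0,-72,-253,0,0,0,0]]]'
python3 -c 'from bench import*;import time;[print(get_obs()[k]) for k in("eef_pos","orientation")]'
```

```text
time_s: 5.77
eef_pos: [0.4691, 0.0704, 0.2155]
orientation: [-3.141, -0.002, 2.82]
wrist_force: [0.4, 0.7, 0.2]
grip_width: 0.293
gripper_force: 59.0
time_s: 6.6
eef_pos: [0.4579, -0.1911, 0.2157]
orientation: [3.141, -0.003, 2.818]
wrist_force: [-0.4, 0.3, -0.6]
grip_width: 0.288
gripper_force: 59.0
[ 0.45791283 -0.1911266   0.21566261]
[ 3.14058977e+00 -2.52644050e-03  2.81803517e+00]
```

```bash
python3 -m pendant '[[[0,0,0,20,0,0,0],[0,0,0,45,0,0,0],[0,0,0,70,0,0,0],[0,0,0,90,0,0,0],[0,0,0,102,0,0,0],[0,0,0,109,0,0,0],[0,0,0,112,0,0,0],[0,0,0,113,0,0,0],[0,0,0,113,0,0,0]]]'
python3 - <<'E'
from h import *
print(np.mean([get_obs()["eef_pos"][2] for _ in range(3)]))
s=snapshot("scene");cv2.imwrite("pics/s4.png",cv2.resize(s["pixels"][150:300,340:540],None,fx=4,fy=4,interpolation=cv2.INTER_CUBIC))
E
```

```text
time_s: 7.35
eef_pos: [0.4592, -0.1909, 0.1051]
orientation: [-3.141, 0.001, 2.82]
wrist_force: [0.9, -0.3, -0.3]
grip_width: 0.29
gripper_force: 59.0
0.10514242076761489
```

View pics/s4.png

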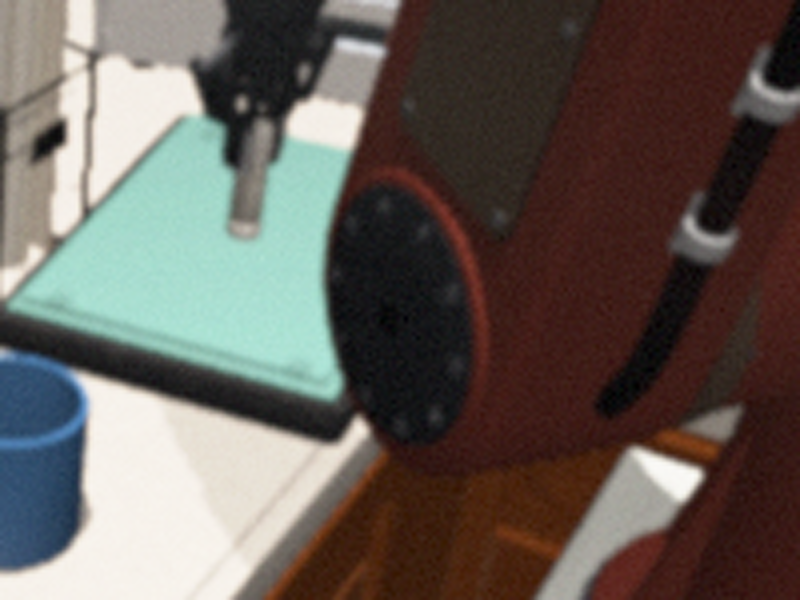

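The stick is upright over the plate, with its base at crop (243,230), within a few millimetres of the surface. I lower it gently while watching the force.

```bash
python3 -m pendant '[[[0,0,0,2,0,0,0],[0,0,0,4,0,0,0],[0,0,0,5,0,0,0],[0,0,0,5,0,0,0]]]'; python3 -m pendant '[[[0,0,0,1,0,0,0],[0,0,0,1,0,0,0]]]'; python3 -m pendant '[[[0,0,0,1,0,0,0],[0,0,0,1,0,0,0]]]'
```

```text
time_s: 7.73
eef_pos: [0.4586, -0.1908, 0.0991]
orientation: [3.141, -0.0, 2.82]
wrist_force: [-0.7, 0.2, -1.1]
grip_width: 0.291
gripper_force: 59.0
time_s: 7.9
eef_pos: [0.4586, -0.1908, 0.0981]
orientation: [3.141, -0.0, 2.82]
wrist_force: [-0.2, 0.9, -0.7]
grip_width: 0.29
gripper_force: 59.0
time_s: 8.07
eef_pos: [0.4589, -0.191, 0.0981]
orientation: [-3.141, 0.001, 2.82]
wrist_force: [-1.8, 2.4, 5.9]
grip_width: 0.292
gripper_force: 59.7
```

Contact shows as a 6 N upward force at the expected height. I release, then check before retreating.

```bash
python3 -m pendant '[[[0,0,0,-0.5,0,0,0],[0,0,0,-0.5,0,0,0],[0.33,0,0,-0.5,0,0,0],[0.36,0,0,-0.5,0,0,0],[0.42,0,0,-0.5,0,0,0],[0.5,0,0,-0.5,0,0,0],[0.55,0,0,-0.5,0,0,0],[0.6,0,0,-0.5,0,0,0],[0.6,0,0,-0.5,0,0,0]]]'
python3 -m pendant '[[[0.6,0,0,-5,0,0,0],[0.6,0,0,-15,0,0,0],[0.6,0,0,-35,0,0,0],[0.6,0,0,-60,0,0,0],[0.6,0,0,-90,0,0,0],[0.6,0,0,-120,0,0,0],[0.6,0,0,-140,0,0,0],[0.6,0,0,-140,0,0,0],[0.6,0,0,-140,0,0,0]]]'
python3 - <<'E'
from h import *
w=snapshot("wrist");t=snapshot("top");s=snapshot("scene")
cv2.imwrite("pics/f.png",np.hstack([cv2.resize(w["pixels"],(400,300)),cv2.resize(t["pixels"],(400,300))]))
for c,i in(("wrist",w),("top",t)):
  for q in("glue_stick_mid","canister_1"):
    for r in search_frame(c,q)[:5]: print(c,q,np.round(r["rect"],1),round(r["confidence"],2),np.round(at_z(i,*r["rect"][:2],.087,c=="wrist"),3))
E
```

```text
time_s: 8.82
eef_pos: [0.4587, -0.1908, 0.0977]
orientation: [3.142, -0.0, 2.82]
wrist_force: [-0.0, 0.5, 0.4]
grip_width: 0.601
gripper_force: 0.0
time_s: 9.57
eef_pos: [0.4594, -0.1914, 0.2399]
orientation: [-3.141, 0.003, 2.82]
wrist_force: [-0.9, 1.5, -0.0]
grip_width: 0.599
gripper_force: 0.0
wrist glue_stick_mid [321.9 221.1  32.7  58.1] 0.93 [ 0.461 -0.191  0.087]
top glue_stick_mid [182.7 203.7  32.3  23.7] 0.75 [0.631 0.455 0.087]
top glue_stick_mid [189.4 290.4  33.1  19.3] 0.69 [0.436 0.432 0.087]
top glue_stick_mid [166.4 259.6  25.7  13.7] 0.54 [0.504 0.486 0.087]
top glue_stick_mid [473.9 285.2  21.5   8.4] 0.47 [ 0.455 -0.194  0.087]
top canister_1 [207.6 245.6  48.5  43.2] 0.65 [0.536 0.395 0.087]
```

View pics/f.png

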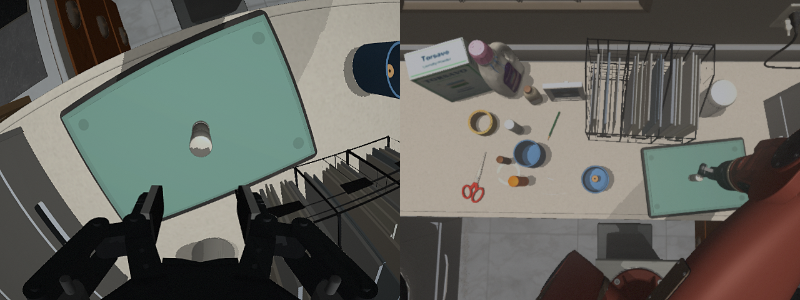

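The stick stands upright near the plate centre (left panel, (200,140)). Both canisters are in place, and the gripper is clear.

```bash
python3 -c 'from bench import*;print(close_job())'
```

```text
the job is handed in; nothing more can be done
None
```

The white glue stick now stands upright on the scale plate, about 20 mm from its centre; both canisters and the thread spool look unmoved in the last pictures, and the job was handed in at about 10 s (no verdict was returned).

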